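Shim the rocking board under the kitchen scale and zero the scale

ROBOT

A 7-joint arm with a two-finger parallel gripper is mounted at the origin on a cart in front of the work surface, level with it; the furniture and walls round the work are solid. World frame = base frame: x ahead of the robot, y to its left, z up, the work surface at z = 0. Lengths are in mm, angles in rad, forces in N, time in s.
With the tool pointing down it reaches from about 400 to 875 mm from the base axis. Payload 4.4 kg.
Tool frame: the origin (TCP) lies on the mounting face of the last link; the fingertips stand 173 mm ahead of it and the grasp point (between the pads) lies 155 mm ahead of it; z points along the fingers, y is the line along which they close (so a half turn about z gives the same grasp; the last joint's range is limited). The gripper opens to 85 mm and grips with 20 to 120 N. Pads are 22 mm wide; open, the fingers measure 114 mm over their backs; the gripper's body (76 mm by 85 mm) begins 54 mm behind the grasp point. The pads swing forward as they close: fully open they stand 13 mm farther back than shut.
Start: joints at [1.187, 0.628, 0.038, 1.517, -0.027, 0.996, -0.02], TCP at [203.132, -617.457, 404.713] pointing down, gripper open.
Joint ranges: [-3.06, 3.06], [-0.37, 2.12], [-1.25, 1.32], [0.18, 2.47], [-1.1, 4.24], [0.23, 1.98], [-2.94, 2.94]. Speed limits (rad/s): [2.57, 2.57, 3.14, 3.14, 3.14, 3.14, 3.14].

INTERFACE

Orientations are given as [roll, pitch, yaw] about the fixed x, y, z axes, in that order (R = Rz(yaw) Ry(pitch) Rx(roll)).
In Python, from cell import * gives the robot as it stands. The module is installed in compiled form; this text tells all that it offers.
- The arm moves only by the tool jog_arm, never from a script. Its argument "steps" is a list of rows, each a list of 7 numbers: the opening, from -1 (shut) to 1 (fully open), so that 0 is half open, then the shift along the tool's x, y, z as a fraction of full scale, then the turn, a rotation vector about the tool's x, y, z as a fraction of full scale. A call has 1 to 10 rows; each row shifts and turns the commanded pose from where the row before left it, along the tool's axes as they then stand; what a row does not reach is not made up. Full scale, the value 1, is 500 mm for a shift and 2 rad for a turn. A row lasts 1/8 s, in which the tool goes at most 62.5 mm and 10.7 degrees, less where a joint would pass 70% of its speed; a pose out of reach is approached as far as the arm can. A call with a number of a shift or a turn outside -1 to 1 is refused whole. A call with a gripper value outside its range is refused whole. The fingers move at their own pace and stop on an object; the grip force is fixed at half the most. Time passes only in rows, so rows that do not move let the fingers close. It gives the time, the measured TCP pose, the force, the opening and the grip force at its end, in the units of the state.
- read_state(): the state, without advancing time (a new reading comes with each control period).
- get_image(name): name is "side" or "top" or "wrist"; returns a dict with "pixels" (400x640x3 uint8, red, green, blue), "depth" (400x640 float32, mm along the optical axis (not along the pixel's ray), 0 where there is no reading), "vertical_fov" (degrees; the focal length in pixels is half the picture's height over the tangent of half this angle, whatever the lens; pixels are square), "cx", "cy" (the principal point, pixels), "R" (3x3) and "t" (3): a world point X has camera coordinates R X + t. Camera axes: x right, y down, z forward; pixel columns grow to the right and rows downward; lengths in mm; the calibration is good to about 2 mm. A picture is of the moment at which its call begins.
- finish_job(): hands the job in; it is judged then, once.
The state is a dict: "clock": time; "qpos": joint angles; "qd": joint speeds; "tau": joint torques, N m; "eef_pos": TCP position; "tool_rot": TCP orientation; "force": force on the tool from outside, world axes, zero at the start; "torque": the same for the moment, N m; "width": finger opening in mm; "gripper_force": force on a finger pad.
Only numpy, scipy, OpenCV 4.12 (cv2) and the standard library are available. Lean on these libraries where they do the work, as an engineer would, in place of code of your own. Each camera call takes 0.05 s, during which the arm holds its last target. There are 200 camera calls.

TASK

The chopping board that carries the kitchen scale rocks, because its front left foot has lost its rubber: with the fingertips alone, push the orange wedge, thin end first, under that foot until it is snug and the board no longer rocks, without shoving the board along. Then press down firmly for a moment on the bare front left corner of the board to check that it stays put, and after that press the scale's tare key (the right-hand one of its two keys) all the way down and let go. Grip and lift nothing, leave the tin on the scale, leave the wedge snug under the foot and the other things where they stand.

Things in the scene. Friction and masses are not known exactly. Their poses are not given: they have to be found in the camera images.
- board: wooden board, 260 (its x) x 300 (y) x 32 mm, 1.8 kg, loose, top 48 mm above the table. Origin: on the table under its centre; -x edge faces the robot, +y is its left. Rubber feet 16 mm high, 24 mm across, at (0.108, 0.128), (0.108, -0.128), (-0.108, -0.128); the front left one has lost its rubber. It stands level on three feet; 1 to 2 N at the front left tips it. Front 85 mm bare
- worn_foot: what is left of the front left foot: a domed steel screw head 18 mm across at (-0.108, 0.128) in the board's frame, 22 mm in from its left and front edges. Origin: its lowest point, which hangs 6 to 9 mm above the table at the start (varies)
- wedge: orange shim, 90 (its x) x 44 mm, 60 g, loose, flat on the table. Origin: centre of its underside. Thin end (2 mm) at +x, square thick end (18 mm) at -x, straight ramp. Starts left of the board, thin end roughly towards the worn foot. Slides easily until the ramp meets the foot, then the push rises steeply: 5 to 8 N is snug, above about 12 N the board slides. It does not slip back when released
- press_spot (a point): point on the bare top of the board over the worn foot, 32 mm in from the board's front and left edges, 48 mm above the table
- scale: white digital kitchen scale, 155 x 185 x 22 mm, loose on the board with its keys and display along the -x edge. Origin: centre of its underside, axes as the board's
- tare_key_top (a point): middle of the top of the tare key, 16 mm (x) x 26 mm (y), the right-hand (-y) one of the scale's two keys, which lie 34 mm apart; top about 65 mm above the table and 3 mm proud of the casing
- scale_key_tare (a joint): travel of the tare key, 0 up, 0.0012 m fully down; springs back; fully down takes about 5 N
- tin: small open food tin, 66 mm across, 52 mm high, loose on the scale's pan. Origin: centre of its underside
- salt_shaker: glass salt shaker, 44 mm across, 90 mm high, bystander, loose. Origin: centre of its underside
- pepper_jar: jar of peppers with green lid, 75 mm across, 137 mm high, bystander, loose. Origin: centre of its underside
- squeeze_bottle: red squeeze bottle, 59 x 68 x 214 mm, bystander, loose. Origin: centre of its underside
- ramekin: white bowl of dark spice, 109 mm across, 48 mm high, bystander, loose. Origin: centre of its underside
- marker: white marker pen with blue cap, 135 mm long, bystander, loose. Origin: its middle
Mind the look-alikes: they are no part of the job. What is meant by the tin is not turquoise or yellow, and is the smaller of those in its own colour.

How it is judged (in metres and radians):
On the way, in this order (a step that is already met when the one before it is completed fails the run):
1. the wedge bears snugly under the worn foot, the board still level (contact force between wedge and worn_foot above 0.8 N and angle between board's own z axis and vertical below 0.012 rad), for 0.2 s.
2. the front left corner of the board is pressed down with the fingertips and does not give way (contact force between the fingers and board above 4 N and horizontal distance between the grasp point and press_spot below 0.045 m and angle between board's own z axis and vertical below 0.012 rad), for 0.2 s.
3. the tare key is pressed down (value of joint scale_key_tare above 0.0009 m), for 0.05 s.
At the end, for the whole second after the job is handed in: the wedge carries more than 0.4 N of the worn foot, the board is level within 0.012 rad and no more than 20 mm from where it stood, the tare key is up again, the tin still stands on the scale, board and wedge at rest (contact force between wedge and worn_foot above 0.4 N and angle between board's own z axis and vertical below 0.012 rad and value of joint scale_key_tare below 0.0004 m and distance of board from where it was at the start of the episode below 0.02 m and linear speed of each of board, wedge below 0.01 m/s and horizontal distance between tin and scale below 0.075 m and angle between tin's own z axis and vertical below 0.1 rad); the robot touches nothing.
It fails at once if the wedge is lifted off the table (height (world z) of wedge above 0.02 m or angle between wedge's own z axis and vertical above 0.35 rad).
It fails at once if the board is lifted, tipped far over or shoved more than 30 mm along (height (world z) of board above 0.02 m or angle between board's own z axis and vertical above 0.1 rad or distance of board from where it was at the start of the episode above 0.03 m).
It fails at once if the scale is lifted or pushed more than 20 mm along the board (z of scale in the frame of board above 0.056 m or x of scale in the frame of board above 0.055 m or x of scale in the frame of board below 0.015 m or y of scale in the frame of board above -0.015 m or y of scale in the frame of board below -0.055 m).
It fails at once if the tin is lifted off the scale or knocked over (z of tin in the frame of scale above 0.032 m or angle between tin's own z axis and vertical above 0.3 rad).
It fails at once if a bystander is moved by more than 30 mm (distance of any of salt_shaker, pepper_jar, squeeze_bottle, ramekin, marker from where it was at the start of the episode above 0.03 m).
It also fails if it takes over 61 s, if anything falls off the work surface, if the arm or the gripper's body presses on something with over 40 N, if the wrist force passes 120 N, or if a joint passes its speed limit or range.

## Working session

There is one attempt and no reset: what is moved stays moved. The work goes in short steps, Python scripts to look and compute and a tool call to move; the robot and the scene stay as the last step left them, time stands still between calls to the robot, and variables do not carry over. Pictures are saved under pics/ and viewed, at most 10 in all, crops included, and the job is handed in when it is done.

Besides the shell and the picture viewer there is one more tool, called by a JSON object that holds its "api" and its "payload". jog_arm: Moves the arm, as the interface text tells. Shift numbers are shares of 500 mm and turn numbers shares of 2 rad, none past 1 either way. Its arguments: {"type":"object","properties":{"steps":{"type":"array"}},"required":["steps"]}

```bash
mkdir -p pics; cat > h.py <<'E'
from cell import *
import numpy as np, cv2
def shot(n,f=None):
    im=get_image(n)
    if f: cv2.imwrite('pics/'+f,cv2.cvtColor(im['pixels'],cv2.COLOR_RGB2BGR))
    return im
def K(im):
    return im['pixels'].shape[0]/2/np.tan(np.radians(im['vertical_fov'])/2)
def ray(im,u,v,z):
    R=np.array(im['R']);t=np.array(im['t']);f=K(im)
    d=R.T@np.array([(u-im['cx'])/f,(v-im['cy'])/f,1]);c=-R.T@t
    return c+d*(z-c[2])/d[2]
def pt(im,u,v):
    z=im['depth'][int(v),int(u)];f=K(im)
    return np.array(im['R']).T@(np.array([(u-im['cx'])/f*z,(v-im['cy'])/f*z,z])-np.array(im['t']))
E
python3 - <<'E'
from h import *
print(read_state())
a=shot('top','top1.png');b=shot('side','side1.png')
for i in(a,b):print(i['vertical_fov'],i['cx'],i['cy'],-np.array(i['R']).T@i['t'],np.array(i['R']).round(2).tolist())
E
```

```text
{'clock': 0.0, 'qpos': array([ 1.18721017,  0.62935361,  0.0384277 ,  1.51839796, -0.02698811,
        0.99628836, -0.01998959]), 'qd': array([ 7.00676990e-04, -1.84875259e-03, -6.12002484e-04, -9.60372364e-05,
       -1.05182542e-03, -7.66538699e-04,  7.99572947e-05]), 'tau': array([ 1.60621357e-04, -5.63400757e+01,  1.22631066e+00, -1.93447298e+01,
        1.10860833e-02,  1.06756590e-02, -7.44649675e-08]), 'eef_pos': array([ 203.04251421, -617.1526602 ,  403.77407805]), 'tool_rot': array([-3.13966322e+00,  2.80566161e-05,  3.17813911e-01]), 'force': array([ 0.27975549, -0.05720399,  0.441343  ]), 'torque': array([ 0.01716629, -0.04458819,  0.02159897]), 'gripper_force': 0.0, 'width': 85.5794983243969}
55.064933755461865 313.51636463976695 197.85649860939546 [ 412.12067894  103.12101212 1172.04818445] [[0.01, -1.0, 0.02], [-0.99, -0.01, -0.14], [0.14, -0.02, -0.99]]
54.43116973867839 322.1752387177731 202.71034470847792 [ 365.10943394 1074.76331199  670.53843463] [[-0.98, -0.19, -0.02], [-0.09, 0.52, -0.85], [0.18, -0.83, -0.52]]
```

View pics/top1.png

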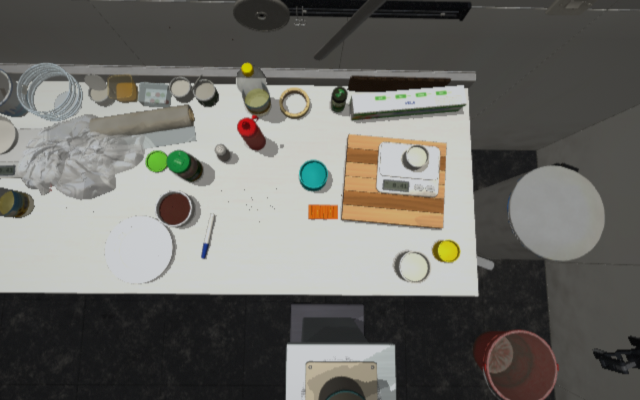

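View pics/side1.png

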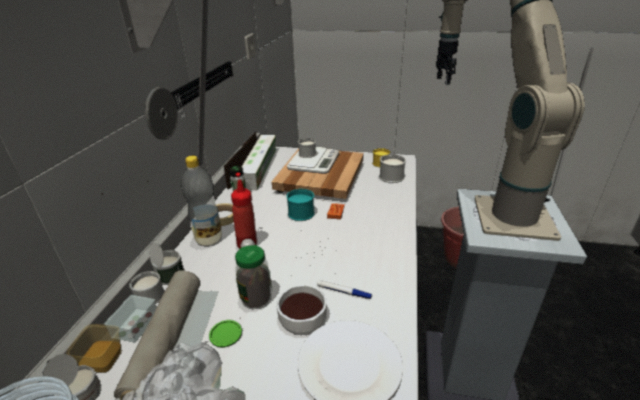

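Top view: the board is at about (395,182) with the scale at (408,168), and its worn foot is near (350,217). The orange wedge is at (323,212). Tin candidates are the grey one on the scale (416,157, small), a larger grey one (413,266), a turquoise one (313,176) and a yellow one (447,251). The small grey tin on the scale is the one meant. The wedge is the only orange block.

```bash
python3 - <<'E'
from h import *
a=shot('top')
p=a['pixels'];hsv=cv2.cvtColor(p,cv2.COLOR_RGB2HSV)
def big(m):
    c,_=cv2.findContours(m.astype('uint8'),0,2);return max(c,key=cv2.contourArea)
sub=np.zeros(p.shape[:2],bool);sub[195:225,300:341]=1
w=big((hsv[...,1]>190)&(hsv[...,0]<14)&sub)
r=cv2.minAreaRect(w);print('wedge px',r)
for q in cv2.boxPoints(r):print(q,ray(a,*q,0)[:2].round(1),ray(a,*q,10)[:2].round(1))
sub[:]=0;sub[130:232,338:450]=1
d=a['depth'];Z=np.zeros(d.shape)
v,u=np.mgrid[:400,:640];f=K(a)
X=np.stack([(u-a['cx'])/f*d,(v-a['cy'])/f*d,d],-1)-np.array(a['t']);X=X@np.array(a['R'])
b=big(sub&(X[...,2]>35)&(X[...,2]<130))
r=cv2.minAreaRect(b);print('board',r)
for q in cv2.boxPoints(r):print(q,ray(a,*q,48)[:2].round(1))
for q in [(396,186),(419,188),(431,190)]:print(q,pt(a,*q).round(1))
def crop(n,y0,y1,x0,x1,s):cv2.imwrite('pics/'+n,cv2.resize(p[y0:y1,x0:x1,::-1],None,fx=s,fy=s,interpolation=2))
crop('c1.png',130,235,295,455,5)
E
```

```text
wedge px ((327.5, 212.0), (12.0, 17.0), 90.0)
[319. 206.] [555.3  65.9] [554.1  66.2]
[336. 206.] [555.9  13.5] [554.7  14.3]
[336. 218.] [518.8  13.5] [517.9  14.3]
[319. 218.] [518.3  65.7] [517.4  66. ]
board ((394.99591064453125, 180.54510498046875), (102.39591979980469, 85.64680480957031), 5.194429397583008)
[340.13116 218.5574 ] [512.9   5. ]
[347.88525 133.26233] [773.  -18.9]
[449.86066 142.5328 ] [ 748.3 -329.7]
[442.10657 227.82788] [ 488.6 -295.7]
(396, 186) [ 608.7 -157.6   67.1]
(419, 188) [ 603.7 -225.6   66.2]
(431, 190) [ 412.1  103.1 1172. ]
```

View pics/c1.png

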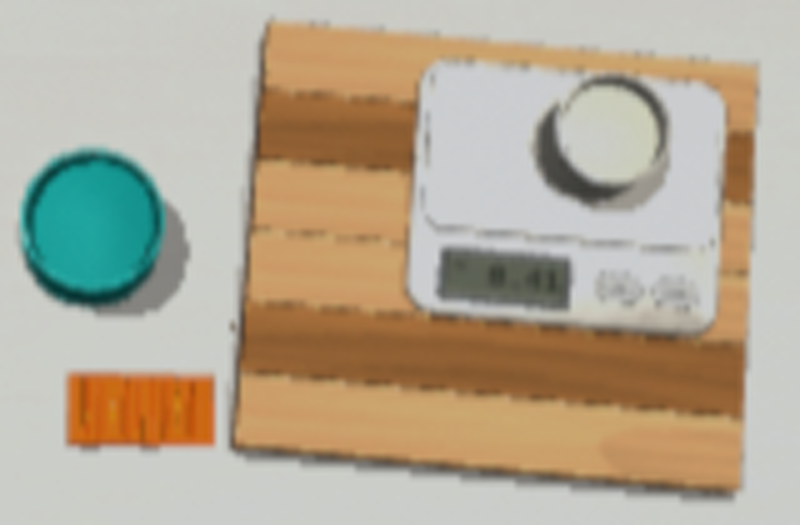

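The crop shows the wedge at (308–337, 204–219), square to the world axes. The board is yawed slightly, with its front left corner at (341,220) and the tare key at about (430,188). The small grey tin is on the pan.

```bash
python3 - <<'E'
from h import *
a=shot('top')
P=lambda x,y,z:ray(a,x/5+294.6,y/5+129.6,z)[:2]
FL,BL,BR,FR=[P(x,y,48) for x,y in[(233,450),(266,20),(758,63),(740,490)]]
print('corners',FL,BL,BR,FR)
print([np.linalg.norm(x) for x in(BL-FL,BR-BL,FR-BR,FL-FR)])
ey=(FL-FR+BL-BR);ey/=np.linalg.norm(ey);ex=np.array([ey[1],-ey[0]])
c=(FL+BL+BR+FR)/4
print('c',c,'ex',ex,'yaw',np.arctan2(ex[1],ex[0]))
B=lambda x,y:c+x*ex+y*ey
print('foot',B(-108,128),'press',B(-98,118),'FLc',B(-130,150))
print('tare',P(677,292,65),'other',P(620,288,65))
print('wedge thick',P(67,373,18),P(67,446,18),P(67,410,18),'thin',P(214,373,2),P(214,446,2))
print('turq',P(92,215,50))
E
```

```text
corners [509.8787739   1.8727763] [771.93745647 -18.66565137] [ 749.15563007 -318.52981311] [ 489.28175723 -297.23340612]
[np.float64(262.86228356761484), np.float64(300.7283277446753), np.float64(260.7450224543925), np.float64(299.8145184319229)]
c [ 630.06340442 -158.13902358] ex [ 0.99738777 -0.07223317] yaw -0.07229613389471445
foot [531.59137095 -22.67220615] press [540.84291696 -33.36841559] FLc [511.23796972   0.85945462]
tare [ 604.24001025 -258.46871119] other [ 606.23516515 -224.81666206]
wedge thick [558.25212148  99.87266948] [513.89266799  99.40432407] [535.70836471  99.63465336] thin [561.25916422   9.35854889] [516.21579598   9.37359764]
turq [649.36102646  86.0526481 ]
```

{"api": "jog_arm", "payload": {"steps": [[-1,0,0,0,0,0,-0.0895],[-1,0,0,0,0,0,-0.0895],[-1,0,0,0,0,0,-0.0895],[-1,0,0,0,0,0,-0.0895],[-1,0,0,0,0,0,-0.0895],[-1,0,0,0,0,0,-0.0895],[-1,0,0,0,0,0,-0.0895],[-1,0.05,0.024,0,0,0,0],[-1,0.107,0.048,0,0,0,0],[-1,0.107,0.048,0,0,0,0]]}}

```text
clock: 1.45
eef_pos: [263.5, -484.1, 404.4]
tool_rot: [3.141, -0.0, 1.57]
force: [1.2, -0.5, 0.0]
width: 0.0
gripper_force: 0.0
```

{"api": "jog_arm", "payload": {"steps": [[-1,0.107,0.048,0,0,0,0],[-1,0.107,0.048,0,0,0,0],[-1,0.107,0.048,0,0,0,0],[-1,0.107,0.048,0,0,0,0],[-1,0.107,0.048,0,0,0,0],[-1,0.107,0.048,0,0,0,0],[-1,0.107,0.048,0,0,0,0],[-1,0.107,0.048,0,0,0,0],[-1,0.107,0.048,0,0,0,0],[-1,0.107,0.048,0,0,0,0]]}}

```text
clock: 2.7
eef_pos: [503.7, 51.2, 404.8]
tool_rot: [3.141, 0.0, 1.57]
force: [0.4, -0.0, 0.4]
width: 0.2
gripper_force: 0.0
```

{"api": "jog_arm", "payload": {"steps": [[-1,0.08,0.031,0,0,0,0],[-1,0.08,0.031,0.05,0,0,0],[-1,0,0,0.1,0,0,0],[-1,0,0,0.1,0,0,0],[-1,0,0,0.05,0,0,0],[-1,0,0,0,0,0,0]]}}

```text
clock: 3.45
eef_pos: [533.4, 129.3, 252.9]
tool_rot: [-3.137, 0.001, 1.571]
force: [0.3, -0.6, 0.5]
width: 0.1
gripper_force: 0.0
```

```bash
python3 - <<'E'
from h import *
a=shot('wrist','w1.png');s=read_state()
print(s['eef_pos'],s['force'],-np.array(a['R']).T@a['t'],np.array(a['R']).round(2).tolist())
p=a['pixels'];hsv=cv2.cvtColor(p,cv2.COLOR_RGB2HSV)
m=((hsv[...,1]>190)&(hsv[...,0]<13)&(hsv[...,2]>120)).astype('uint8')
c,_=cv2.findContours(m,0,2);c=max(c,key=cv2.contourArea);ap=cv2.approxPolyDP(c,6,True)[:,0]
for q in ap:print(q,ray(a,*q,0)[:2].round(1),ray(a,*q,18)[:2].round(1))
E
```

```text
[534.09125971 129.57660572 254.40386728] [-0.34517775  0.30194357  0.79300885] [532.1779548  204.61025365 222.5809246 ] [[1.0, 0.0, -0.0], [0.0, -0.96, 0.29], [-0.0, -0.29, -0.96]]
[348 258] [557.5  86.1] [555.4  95.7]
```

View pics/w1.png

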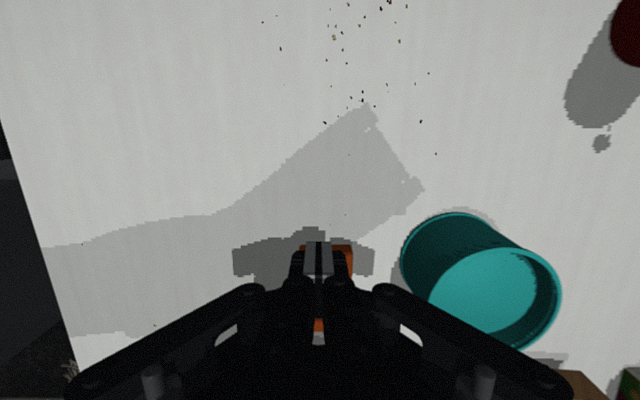

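The wrist view shows the wedge's thick end just ahead of the shut fingers at about (300–355, 245). The turquoise tin is clear to the right, at (480,285).

{"api": "jog_arm", "payload": {"steps": [[-1,0,0,0.05,0,0,0],[-1,0,0,0.05,0,0,0],[-1,0,0,0.03,0,0,0],[-1,0,0,0.018,0,0,0],[-1,-0.01,0.002,0,0,0,0],[-1,-0.01,0,0,0,0,0],[-1,-0.01,0,0,0,0,0],[-1,0,0,0,0,0,0]]}}

```text
clock: 4.5
eef_pos: [535.4, 113.7, 181.1]
tool_rot: [3.141, 0.0, 1.57]
force: [-0.5, 0.8, -0.5]
width: -0.2
gripper_force: 0.0
```

{"api": "jog_arm", "payload": {"steps": [[-1,-0.01,0,0,0,0,0],[-1,-0.01,0,0,0,0,0],[-1,-0.01,0,0,0,0,0],[-1,-0.01,0,0,0,0,0],[-1,-0.01,0,0,0,0,0],[-1,-0.01,0,0,0,0,0],[-1,-0.01,0,0,0,0,0],[-1,0,0,0,0,0,0]]}}

```text
clock: 5.5
eef_pos: [535.1, 78.8, 180.7]
tool_rot: [-3.141, 0.001, 1.57]
force: [0.5, -0.2, 0.3]
width: 0.3
gripper_force: 0.0
```

```bash
python3 - <<'E'
from h import *
a=shot('top');s=read_state()
b=shot('side')
print(s['eef_pos'],s['force'])
cv2.imwrite('pics/c2.png',np.vstack([cv2.resize(i['pixels'][y:y+60,x:x+130,::-1],None,fx=5,fy=5,interpolation=2) for i,y,x in((a,180,290),(b,165,265))]))
E
```

```text
[535.10401029  79.1348142  180.669316  ] [ 0.47206276 -0.09864752 -0.97401888]
```

View pics/c2.png

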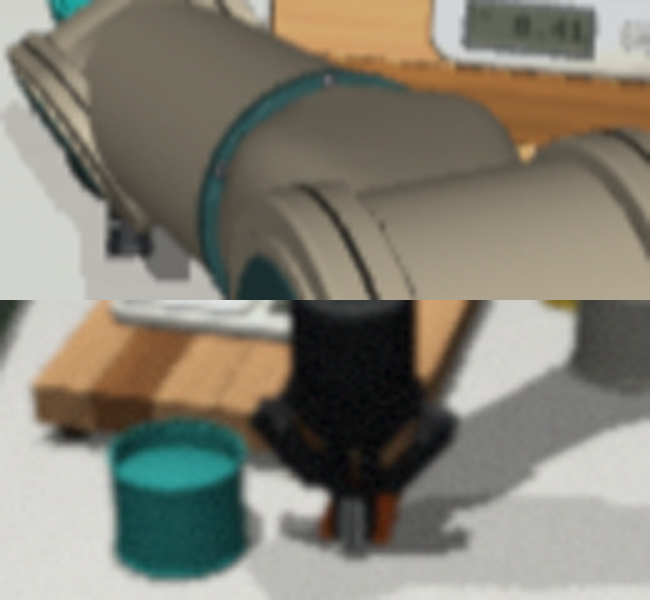

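The side view shows the wedge ahead of the fingertips at about (337,207), roughly centred. The wedge is moving freely, so I'll keep pushing while watching the force.

{"api": "jog_arm", "payload": {"steps": [[-1,-0.008,0,0,0,0,0],[-1,-0.008,0,0,0,0,0],[-1,-0.008,0,0,0,0,0],[-1,-0.004,0,0,0,0,0],[-1,-0.004,0,0,0,0,0],[-1,-0.004,0,0,0,0,0],[-1,0,0,0,0,0,0]]}}

```text
clock: 6.48
eef_pos: [535.2, 61.3, 180.7]
tool_rot: [-3.142, 0.0, 1.57]
force: [0.3, -0.6, -0.4]
width: -0.0
gripper_force: 0.0
```

{"api": "jog_arm", "payload": {"steps": [[-1,-0.004,0,0,0,0,0],[-1,-0.004,0,0,0,0,0],[-1,0,0,0,0,0,0]]}}

```text
clock: 6.85
eef_pos: [535.2, 57.3, 180.7]
tool_rot: [3.142, 0.0, 1.57]
force: [0.0, 0.1, 0.2]
width: -0.0
gripper_force: 0.0
```

{"api": "jog_arm", "payload": {"steps": [[-1,-0.003,0,0,0,0,0],[-1,-0.003,0,0,0,0,0],[-1,0,0,0,0,0,0]]}}

```text
clock: 7.22
eef_pos: [535.2, 54.3, 180.7]
tool_rot: [-3.142, 0.0, 1.57]
force: [-0.1, 0.1, -0.2]
width: -0.2
gripper_force: 0.0
```

{"api": "jog_arm", "payload": {"steps": [[-1,-0.003,0,0,0,0,0],[-1,0,0,0,0,0,0]]}}

```text
clock: 7.48
eef_pos: [535.2, 52.9, 180.7]
tool_rot: [3.142, 0.0, 1.571]
force: [1.7, 0.2, 0.4]
width: 0.2
gripper_force: 0.0
```

{"api": "jog_arm", "payload": {"steps": [[-1,-0.003,0,0,0,0,0],[-1,0,0,0,0,0,0]]}}

```text
clock: 7.72
eef_pos: [535.2, 51.3, 180.7]
tool_rot: [-3.142, 0.0, 1.571]
force: [-0.1, 0.2, -0.6]
width: -0.3
gripper_force: 0.0
```

{"api": "jog_arm", "payload": {"steps": [[-1,-0.003,0,0,0,0,0],[-1,0,0,0,0,0,0]]}}

```text
clock: 7.98
eef_pos: [535.2, 49.9, 180.7]
tool_rot: [-3.142, 0.0, 1.571]
force: [-0.3, 0.3, 0.7]
width: 0.2
gripper_force: 0.0
```

{"api": "jog_arm", "payload": {"steps": [[-1,-0.003,0,0,0,0,0],[-1,0,0,0,0,0,0]]}}

```text
clock: 8.22
eef_pos: [535.2, 48.3, 180.7]
tool_rot: [-3.142, 0.0, 1.571]
force: [-0.3, 0.9, -0.5]
width: -0.1
gripper_force: 0.0
```

{"api": "jog_arm", "payload": {"steps": [[-1,-0.003,0,0,0,0,0],[-1,0,0,0,0,0,0]]}}

```text
clock: 8.48
eef_pos: [535.2, 46.9, 180.7]
tool_rot: [3.142, 0.0, 1.571]
force: [-0.1, -0.6, 0.5]
width: 0.1
gripper_force: 0.0
```

{"api": "jog_arm", "payload": {"steps": [[-1,-0.003,0,0,0,0,0],[-1,0,0,0,0,0,0]]}}

```text
clock: 8.72
eef_pos: [535.2, 45.3, 180.7]
tool_rot: [-3.142, 0.0, 1.57]
force: [-0.7, -0.1, 0.0]
width: -0.1
gripper_force: 0.0
```

{"api": "jog_arm", "payload": {"steps": [[-1,-0.003,0,0,0,0,0],[-1,0,0,0,0,0,0]]}}

```text
clock: 8.98
eef_pos: [535.1, 43.8, 180.7]
tool_rot: [-3.142, 0.0, 1.57]
force: [0.2, 0.2, 0.2]
width: 0.1
gripper_force: 0.0
```

{"api": "jog_arm", "payload": {"steps": [[-1,-0.003,0,0,0,0,0],[-1,0,0,0,0,0,0]]}}

```text
clock: 9.22
eef_pos: [535.2, 42.4, 180.7]
tool_rot: [3.142, 0.0, 1.571]
force: [0.5, 0.7, 0.0]
width: 0.1
gripper_force: 0.0
```

{"api": "jog_arm", "payload": {"steps": [[-1,-0.002,0,0,0,0,0],[-1,0,0,0,0,0,0]]}}

```text
clock: 9.48
eef_pos: [535.2, 41.8, 180.7]
tool_rot: [3.141, -0.0, 1.571]
force: [0.5, 0.4, 0.0]
width: 0.0
gripper_force: 0.6
```

{"api": "jog_arm", "payload": {"steps": [[-1,-0.002,0,0,0,0,0],[-1,0,0,0,0,0,0]]}}

```text
clock: 9.72
eef_pos: [535.2, 41.1, 180.7]
tool_rot: [3.141, -0.001, 1.571]
force: [0.7, 3.0, -1.0]
width: 0.1
gripper_force: 1.6
```

{"api": "jog_arm", "payload": {"steps": [[-1,-0.002,0,0,0,0,0],[-1,0,0,0,0,0,0]]}}

```text
clock: 9.98
eef_pos: [535.3, 40.5, 180.8]
tool_rot: [3.141, -0.002, 1.572]
force: [0.9, 5.1, -1.5]
width: 0.1
gripper_force: 2.6
```

{"api": "jog_arm", "payload": {"steps": [[-1,-0.002,0,0,0,0,0],[-1,0,0,0,0,0,0]]}}

```text
clock: 10.22
eef_pos: [535.3, 40.0, 180.8]
tool_rot: [3.141, -0.002, 1.572]
force: [-0.1, 6.6, -2.4]
width: -0.1
gripper_force: 3.2
```

{"api": "jog_arm", "payload": {"steps": [[-1,-0.001,0,0,0,0,0],[-1,0,0,0,0,0,0],[-1,0,0,0,0,0,0]]}}

```text
clock: 10.6
eef_pos: [535.3, 39.9, 180.8]
tool_rot: [3.14, -0.003, 1.572]
force: [0.1, 6.9, -1.4]
width: -0.2
gripper_force: 3.6
```

{"api": "jog_arm", "payload": {"steps": [[-1,0.01,0,0,0,0,0],[-1,0.02,0,0,0,0,0],[-1,0.02,0,-0.05,0,0,0],[-1,0,0,-0.1,0,0,0],[-1,0,0,-0.1,0,0,0],[-1,0,0,0,0,0,0]]}}

```text
clock: 11.35
eef_pos: [536.5, 63.3, 309.3]
tool_rot: [3.134, -0.0, 1.57]
force: [0.0, -0.1, -0.3]
width: -0.4
gripper_force: 0.0
```

```bash
python3 - <<'E'
from h import *
b=shot('side');s=read_state()
print(s['eef_pos'],s['force'])
cv2.imwrite('pics/c3.png',cv2.resize(b['pixels'][140:230,265:385,::-1],None,fx=6,fy=6,interpolation=2))
E
```

```text
[535.61538055  62.87259228 307.31139402] [ 0.2243689  -0.43367655 -0.33529158]
```

View pics/c3.png

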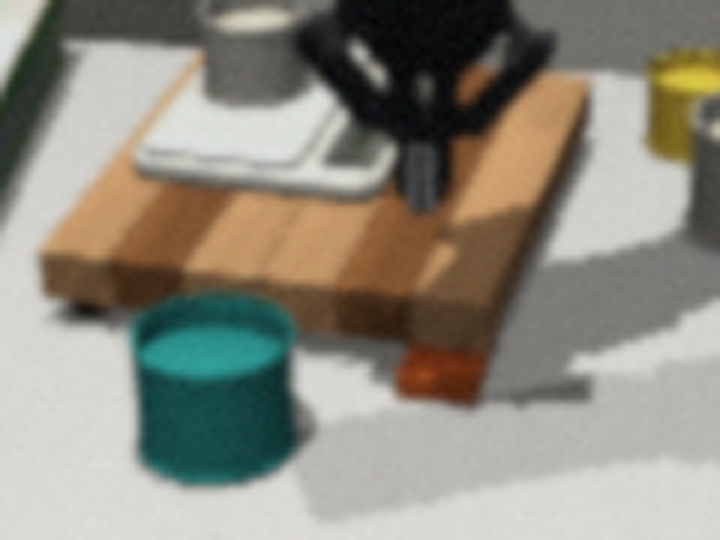

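The wedge sits under the front left foot at (337,202), and the board looks level and in place. Next is the corner press.

{"api": "jog_arm", "payload": {"steps": [[-1,-0.096,0.005,0,0,0,0],[-1,-0.096,0.005,0,0,0,0],[-1,0,0,0.07,0,0,0],[-1,0,0,0.06,0,0,0],[-1,0,0,0.024,0,0,0],[-1,0,0,0,0,0,0]]}}

```text
clock: 12.15
eef_pos: [539.6, -32.7, 227.5]
tool_rot: [-3.139, 0.0, 1.571]
force: [-0.1, 0.4, 0.2]
width: 0.2
gripper_force: 0.0
```

{"api": "jog_arm", "payload": {"steps": [[-1,0,0,0.004,0,0,0],[-1,0,0,0.004,0,0,0],[-1,0,0,0,0,0,0]]}}

```text
clock: 12.52
eef_pos: [540.3, -33.0, 225.2]
tool_rot: [3.141, 0.0, 1.571]
force: [0.9, -0.4, -0.2]
width: 0.3
gripper_force: 0.0
```

{"api": "jog_arm", "payload": {"steps": [[-1,0,0,0.003,0,0,0],[-1,0,0,0,0,0,0]]}}

```text
clock: 12.78
eef_pos: [540.2, -33.0, 223.3]
tool_rot: [3.141, 0.0, 1.571]
force: [-0.5, -0.4, -0.2]
width: -0.2
gripper_force: 0.0
```

{"api": "jog_arm", "payload": {"steps": [[-1,0,0,0.003,0,0,0],[-1,0,0,0,0,0,0]]}}

```text
clock: 13.02
eef_pos: [540.1, -32.9, 221.6]
tool_rot: [-3.141, -0.0, 1.571]
force: [0.1, 0.5, 0.3]
width: 0.1
gripper_force: 0.0
```

{"api": "jog_arm", "payload": {"steps": [[-1,0,0,0.002,0,0,0],[-1,0,0,0,0,0,0]]}}

```text
clock: 13.28
eef_pos: [540.1, -32.9, 221.4]
tool_rot: [3.141, 0.0, 1.571]
force: [-1.3, -0.2, 7.1]
width: -0.0
gripper_force: 3.8
```

{"api": "jog_arm", "payload": {"steps": [[-1,0,0,0.002,0,0,0],[-1,0,0,0,0,0,0]]}}

```text
clock: 13.52
eef_pos: [540.0, -32.8, 221.3]
tool_rot: [3.141, 0.001, 1.571]
force: [-3.6, -0.0, 14.8]
width: 0.1
gripper_force: 7.8
```

The corner press reads about 15 N and the board isn't giving way. I'll hold briefly, lift, then move beside the tare key for a close look.

{"api": "jog_arm", "payload": {"steps": [[-1,0,0,0,0,0,0],[-1,0,0,0,0,0,0],[-1,0,0,-0.02,0,0,0],[-1,0,0,-0.1,0,0,0],[-1,0,0,-0.1,0,0,0],[-1,-0.1,0.02,0,0,0,0],[-1,-0.1,0.02,0,0,0,0],[-1,-0.1,0.03,0,0,0,0],[-1,-0.1,0.03,0,0,0,0],[-1,-0.1,0.03,0,0,0,0]]}}

```text
clock: 14.78
eef_pos: [605.4, -284.7, 329.9]
tool_rot: [3.141, -0.0, 1.571]
force: [1.6, 1.0, -0.2]
width: -0.0
gripper_force: 0.0
```

{"api": "jog_arm", "payload": {"steps": [[-1,-0.05,0,0,0,0,0],[-1,0,0,0,0,0,0],[-1,0,0,0,0,0,0]]}}

```text
clock: 15.15
eef_pos: [605.3, -306.2, 329.7]
tool_rot: [-3.142, -0.002, 1.572]
force: [-0.3, 0.1, -0.4]
width: -0.1
gripper_force: 0.0
```

```bash
python3 - <<'E'
from h import *
a=shot('wrist','w2.png');s=read_state()
print(s['eef_pos'],s['tool_rot'],s['force'])
np.savez('w2.npz',d=a['depth'])
for n,p in dict(tare=(604.2,-258.5,65),other=(606.2,-224.8,65),FLcorner=(511.2,.9,48)).items():
    c=np.array(a['R'])@np.array(p)+a['t'];print(n,(c[:2]/c[2]*K(a)+[a['cx'],a['cy']]).round(0))
E
```

```text
[ 605.44538669 -305.74420832  329.8714685 ] [ 3.14150855e+00 -1.67017088e-03  1.57333195e+00] [-1.13867277  0.35011714  0.3847395 ]
tare [318. 152.]
other [321. 109.]
FLcorner [ 167. -281.]
```

View pics/w2.png

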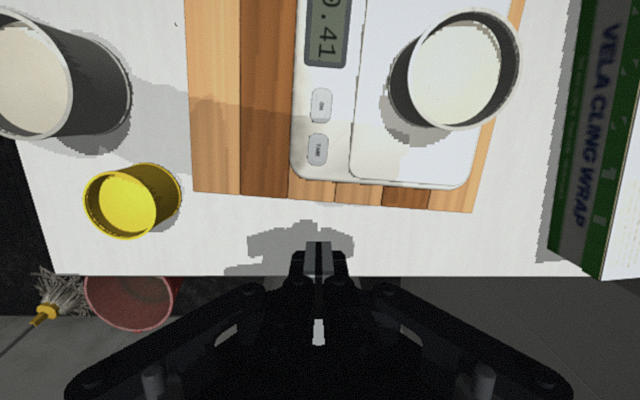

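The wrist view shows the tare key ("TARE") at (318,149), close to the predicted (318,152), with the other key at (320,105). The tin is at (455,75). I'll turn the gripper 90° so its wide side stays clear of the tin.

{"api": "jog_arm", "payload": {"steps": [[-1,0,0,0,0,0,0.0873],[-1,0,0,0,0,0,0.0873],[-1,0,0,0,0,0,0.0873],[-1,0,0,0,0,0,0.0873],[-1,0,0,0,0,0,0.0873],[-1,0,0,0,0,0,0.0873],[-1,0,0,0,0,0,0.0873],[-1,0,0,0,0,0,0.0873],[-1,0,0,0,0,0,0.0873],[-1,0,0,0,0,0,0]]}}

```text
clock: 16.45
eef_pos: [605.7, -305.8, 330.0]
tool_rot: [-3.141, -0.0, 0.004]
force: [0.3, -0.2, 0.4]
width: 0.4
gripper_force: 0.0
```

{"api": "jog_arm", "payload": {"steps": [[-1,-0.002,-0.05,0,0,0,0],[-1,-0.002,-0.048,0,0,0,0],[-1,0,0,0.07,0,0,0],[-1,0,0,0.06,0,0,0],[-1,0,0,0.03,0,0,0],[-1,0,0,0,0,0,0],[-1,0,0,0,0,0,0]]}}

```text
clock: 17.32
eef_pos: [603.8, -258.8, 250.9]
tool_rot: [3.141, -0.002, -0.0]
force: [0.5, -0.1, 0.3]
width: -0.1
gripper_force: 0.0
```

{"api": "jog_arm", "payload": {"steps": [[-1,0,-0.004,0.008,0,0,0],[-1,0,0,0.008,0,0,0],[-1,0,0,0.004,0,0,0],[-1,0,0,0,0,0,0]]}}

```text
clock: 17.82
eef_pos: [603.1, -257.0, 239.5]
tool_rot: [-3.141, 0.0, -0.001]
force: [-0.2, -0.1, 0.3]
width: 0.0
gripper_force: 0.0
```

{"api": "jog_arm", "payload": {"steps": [[-1,0,0,0.002,0,0,0],[-1,0,0,0,0,0,0]]}}

```text
clock: 18.08
eef_pos: [603.2, -257.1, 238.8]
tool_rot: [3.141, -0.0, -0.001]
force: [0.2, 0.7, 0.2]
width: 0.0
gripper_force: 0.1
```

{"api": "jog_arm", "payload": {"steps": [[-1,0,0,0.002,0,0,0],[-1,0,0,0,0,0,0]]}}

```text
clock: 18.32
eef_pos: [603.3, -257.0, 238.1]
tool_rot: [3.141, -0.0, -0.001]
force: [-0.8, -0.5, 3.7]
width: 0.0
gripper_force: 1.5
```

{"api": "jog_arm", "payload": {"steps": [[-1,0,0,0.002,0,0,0],[-1,0,0,0,0,0,0]]}}

```text
clock: 18.58
eef_pos: [603.2, -257.1, 237.6]
tool_rot: [3.141, -0.0, -0.001]
force: [-2.4, 1.1, 7.4]
width: -0.1
gripper_force: 3.7
```

{"api": "jog_arm", "payload": {"steps": [[-1,0,0,0.001,0,0,0],[-1,0,0,0,0,0,0]]}}

```text
clock: 18.82
eef_pos: [603.2, -257.1, 237.6]
tool_rot: [3.141, -0.001, -0.001]
force: [-3.3, 0.8, 11.5]
width: 0.1
gripper_force: 5.2
```

The key has bottomed out at 11.5 N with no further travel, so I'll release and lift clear.

{"api": "jog_arm", "payload": {"steps": [[-1,0,0,0,0,0,0],[-1,0,0,-0.02,0,0,0],[-1,0,0,-0.1,0,0,0],[-1,0,0,-0.12,0,0,0],[-1,0,0.12,0,0,0,0],[-1,0,0.12,0,0,0,0],[-1,0,0.12,0,0,0,0],[-1,0,0,0,0,0,0],[-1,0,0,0,0,0,0],[-1,0,0,0,0,0,0]]}}

```text
clock: 20.08
eef_pos: [604.0, -434.9, 356.2]
tool_rot: [-3.14, -0.0, 0.002]
force: [0.2, -0.4, -0.3]
width: -0.1
gripper_force: 0.0
```

```bash
python3 - <<'E'
from h import *
b=shot('side');a=shot('top');s=read_state()
print(s['eef_pos'],s['force'])
cv2.imwrite('pics/c4.png',np.vstack([cv2.resize(i['pixels'][y:y+100,x:x+160,::-1],None,fx=3,fy=3,interpolation=2) for i,y,x in((a,130,295),(b,135,265))]))
E
```

```text
[ 603.87712268 -435.18557248  356.47102866] [-0.0008598  -0.24799315 -0.37655141]
```

View pics/c4.png

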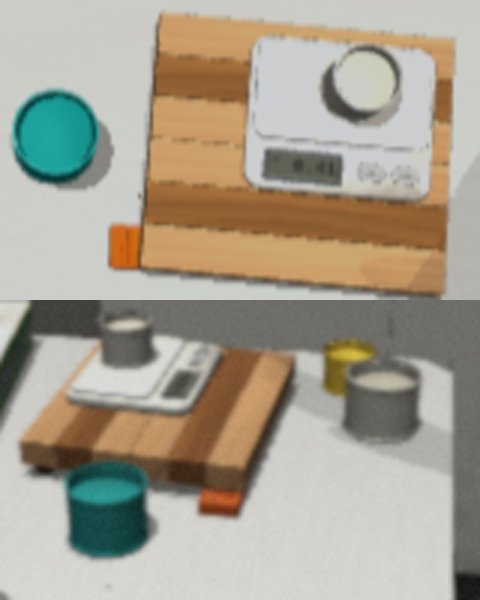

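Both views show the wedge under the front left foot, the board where it stood, the tin on the scale and the arm clear. The display still reads 0.41, but the force curve showed the key reaching its stop. I'm handing in.

```bash
python3 -c "
from cell import *
print(finish_job())"
```

```text
the job is handed in; nothing more can be done
None
```

The job is handed in, verdict not shown: the wedge is snug under the worn foot (pushed to about 7 N), the corner held at about 15 N, and the tare key was pressed to its stop and released, though the display still read 0.41 afterwards.

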